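# Set the mixer's timer slide and hold its speed knob on the third click

## Task

Start a short hand-held run of the lab mixer at its control unit: first push the slide grip along its track until the white line on it is level with the ridge of the clip-on marker beside the track, then turn the bar knob clockwise, click by click, from off to the third stop without going on to the fourth. The knob springs back if let go, so keep gripping it steadily at the third stop and finish while still holding it there; leave the bowl, the jar and the scraper where they are.

Things in the scene. Friction and masses are not known exactly. Their poses are not given: they have to be found in the camera images.
- unit: the mixer's control unit, a fixed grey box 170 (x) x 300 (y) x 60 mm high; origin under its centre on the bench, z up, own x pointing away from the robot at yaw 0. The slide's track lies along its x at y = +65 mm, the knob's axis stands at x = 0, y = -85 mm, both on its top face. Six white stop marks fan out on the top face round the knob: a longer one (14 mm) for off, on the unit's -x side, then five short ones clockwise, 0.42 rad apart
- slide_top (a point): middle of the top of the slide grip, a black block 20 mm along the track, 28 mm across it and 40 mm high with a white line across the middle of its top; it rides on an aluminium track 150 mm long, 40 mm wide and 14 mm high on the unit's top, and this point is 114 mm above the bench. It moves 100 mm along the unit's x axis, with about 1.5 N of friction, and stays where it is left
- slide (a joint): travel of the slide grip in m: 0 at the track's near end (unit's -x), 0.100 at the far end, growing along the unit's +x
- marker: fixed clip-on marker, black with a steel ridge, on the unit's top, against the track's outer (+y) side: 20 mm along the track, 22 mm across, 9 mm high with a ridge 4 mm wide and 3 mm high on top whose line crosses the track; its place along the track varies. Origin on the ridge's line, at the level of the unit's top face; axes parallel to the unit's. The slide is set when slide_top has the same position as the marker along the unit's x
- knob_grip (a point): on the knob's axis, at the height to grip (97 mm above the bench). The knob is a black upright bar 50 mm long, 14 mm thick and 34 mm high (its underside 75 mm and its top 109 mm above the bench) on a disc of 25 mm radius. The point's x axis lies along the bar; the white pointer line is on its -x end and points at the off mark (unit's -x) at the start
- knob: the bar of the knob; origin on its axis at the bar's underside, turns with it, -x end carries the pointer line
- selector (a joint): angle of the knob in rad: 0 at off (start), growing clockwise seen from above; stops (clicks) at 0.42, 0.84, 1.26 (the third), 1.68 and 2.10. A return spring pulls it back to off from everywhere, with 0.05 N m at off to 0.075 N m at the third stop, and the clicks add and take 0.04 N m: stiffest a quarter of the way from one stop to the next, lightest at three quarters, so that it eases into each stop
- bowl: steel mixing bowl, 150 mm across and 70 mm high, loose beside the unit on its +y side; not to be moved; origin under its centre
- jar: closed jar, 64 mm across and 85 mm high, loose on the unit's -y side; not to be moved; origin under its centre
- scraper: spatula lying along the unit's far (+x) side on the bench, its handle towards -y; not to be moved

How it is judged:
By the outcome, as a careful person would: the job done as asked, in the order asked, and still so for the second after the job is handed in, while the arm keeps its last pose, push and grip.
It also fails if it takes over 51 s, if anything falls off the work surface, if the arm or the gripper's body presses on something with over 40 N, if the wrist force passes 120 N, or if a joint passes its speed limit or range.

## Robot

A 6-joint arm with a two-finger parallel gripper is mounted at the origin on the work surface. World frame = base frame: x ahead of the robot, y to its left, z up, the work surface at z = 0. Lengths are in mm, angles in rad, forces in N, time in s.
With the tool pointing down it reaches from about 350 to 775 mm from the base axis. Payload 7.3 kg.
Tool frame: the origin (TCP) lies on the centre line of the jaws, within the pads' length; the fingertips stand 22 mm ahead of it and the grasp point (between the pads) lies 3 mm ahead of it; z points along the fingers, y is the direction in which the jaws open and shut (so a half turn about z gives the same grasp; the last joint's range is limited). The gripper opens to 92 mm and grips with 3 to 60 N. Pads are 19 mm wide; open, the fingers measure 130 mm over their backs; the gripper's body (75 mm by 190 mm) begins 47 mm behind the grasp point.
Start: joints at [-1.442, 0.342, 1.524, -0, 1.275, -0.146], TCP at [142.483, -505.313, 248.741] pointing down, gripper open.
Joint ranges: [-2.53, 2.53], [-0.77, 2.02], [0.04, 2.7], [-1, 4.14], [0.28, 2.66], [-3.11, 3.11]. Speed limits (rad/s): [2.57, 2.57, 3.14, 3.14, 3.14, 3.14].

## Interface

Orientations are given as [roll, pitch, yaw] about the fixed x, y, z axes, in that order (R = Rz(yaw) Ry(pitch) Rx(roll)).
In Python, from plant import get_obs, capture, bot, spot_in gives the robot as it stands.
- The arm moves only by the shell command python3 -m handwheel 'ROWS' [OPENING]. ROWS is JSON, a list of rows, each a list of 2 entries, a list of its own where there are three numbers: the shift along the world's x, y, z in mm, then the turn, a rotation vector about the world's x, y, z in rad. In form: [[[x, y, z], [wx, wy, wz]], ...]. A call has 1 to 12 rows; each row shifts and turns the commanded pose from where the row before left it; what a row does not reach is not made up. A row lasts 1/8 s, in which the tool goes at most 62.5 mm and 10.7 degrees, less where a joint would pass 70% of its speed; a pose out of reach is approached as far as the arm can. A call is refused whole if a number of a shift passes 62.5 or a number of a turn 0.188, either way. A call with a gripper value outside its range is refused whole. OPENING is the closure, from 0 (fully open) to 1 (shut), set as the call begins (- or left out, the last holds). The fingers move at their own pace and stop on an object; the grip force is fixed at half the most. Time passes only in rows, so rows that do not move let the fingers close. It gives the time, the measured TCP pose, the force and the opening at its end, in the units of the state.
- get_obs(): the state, without advancing time (a new reading comes with each control period).
- capture(name): name is "scene" or "top" or "wrist"; returns a dict with "img" (420x560x3 uint8, red, green, blue), "fx", "fy", "cx", "cy" (pixels), "cam_to_world" (4x4, takes a point from camera to world coordinates). Camera axes: x right, y up, looking along -z (the intrinsics and any distortion apply to the point x, -y, -z); pixel columns grow to the right and rows downward; lengths in mm; the calibration is good to about 2 mm. A picture is of the moment at which its call begins. There is no depth.
- bot.close_job(): hands the job in, once; it reports no verdict.
Trained networks look in the newest picture that a camera, given by its name, has taken for a name from the list of things; names that differ only in an ending like _2 or _b are one class to them, and where a whole thing is asked for, a point or a joint stands for the part that bears it (a point fixed in the world has none). Each returns a list of dicts, best first, with "score" (0 to 1); they miss things now and then, are a little off and sometimes report something else, mostly with a low value. They report only what shows in the picture. A call takes as long as a camera call.
- spot_in(thing, camera): "xyz" ([x, y, z] in mm, in the coordinates of the camera as it stood for that picture, good to about 4 mm: the middle of the surface that is visible of it).
The state is a dict: "time": time; "joint_positions": joint angles; "dq": joint speeds; "tau": joint torques, N m; "tool_pos": TCP position; "tcp_rot": TCP orientation; "contact_force": force on the tool from outside, world axes, zero at the start; "moment": the same for the moment, N m; "grip_width": finger opening in mm.
Only numpy, scipy, OpenCV 4.12 (cv2) and the standard library are available. Lean on these libraries where they do the work, as an engineer would, in place of code of your own. Each camera call takes 0.05 s, during which the arm holds its last target. There are 200 camera calls.

## Working session

There is one attempt and no reset: what is moved stays moved. The work goes in short steps, Python scripts to look and compute and a shell command to move; the robot and the scene stay as the last step left them, time stands still between calls to the robot, and variables do not carry over. Pictures are saved under pics/ and viewed, about 8 in all and at most 12, crops included, and the job is handed in when it is done.

```bash
mkdir -p pics; ls; cat > h.py <<'E'
import numpy as np, cv2
from plant import get_obs, capture, bot, spot_in
def snap(n,f):
    c=capture(n); cv2.imwrite(f'pics/{f}.png',c['img'][:,:,::-1]); return c
def pt(c,u,v,z):
    T=np.array(c['cam_to_world']); d=T[:3,:3]@np.array([(u-c['cx'])/c['fx'],-(v-c['cy'])/c['fy'],-1]); o=T[:3,3]
    return o+d*(z-o[2])/d[2]
def px(c,p):
    T=np.array(c['cam_to_world']); q=T[:3,:3].T@(np.array(p)-T[:3,3]); return [c['cx']+c['fx']*q[0]/-q[2], c['cy']-c['fy']*q[1]/-q[2]]
def loc(c,cam,t):
    T=np.array(c['cam_to_world'])
    return [(round(r['score'],2),np.round(T[:3,:3]@np.array(r['xyz'])+T[:3,3],1).tolist()) for r in spot_in(t,cam)[:2]]
E
python3 - <<'E'
from h import *
c=snap('top','top1'); print({k:c[k] for k in c if k!='img'})
for t in ['unit','slide_top','marker','knob_grip','knob','bowl','jar','scraper']: print(t,loc(c,'top',t))
print(get_obs())
E
```

```text
pics
{'fx': 440.7847177705041, 'fy': 440.7847177705041, 'cx': 280.5758725666842, 'cy': 209.88909338331885, 'cam_to_world': array([[-1.58354907e-02,  9.98018883e-01, -6.08896222e-02,
         5.75995351e+02],
       [-9.99868920e-01, -1.56005521e-02,  4.33192631e-03,
         7.40775413e+01],
       [ 3.37343253e-03,  6.09502389e-02,  9.98135105e-01,
         9.53358580e+02],
       [ 0.00000000e+00,  0.00000000e+00,  0.00000000e+00,
         1.00000000e+00]])}
unit [(0.74, [589.2, 37.2, 59.3])]
slide_top [(0.42, [564.8, 98.2, 113.4])]
marker [(0.55, [608.0, 142.5, 69.8])]
knob_grip [(0.67, [604.9, -37.1, 74.2]), (0.5, [561.0, 99.5, 113.0])]
knob [(0.69, [605.4, -35.7, 71.2])]
bowl [(0.76, [560.0, 306.4, 28.5])]
jar [(0.63, [609.0, -200.2, 82.9])]
scraper [(0.78, [730.7, 167.9, 2.2])]
{'time': 0.45, 'joint_positions': array([-1.44198086e+00,  3.42047088e-01,  1.52416655e+00,  1.55339855e-05,
        1.27539091e+00, -1.45997076e-01]), 'dq': array([-0.00098343, -0.00127741, -0.00040381,  0.00035098,  0.00033031,
       -0.00095249]), 'tau': array([-1.38152285e-03, -4.30754471e+01, -2.44257599e+01,  7.18889432e-02,
        4.94515907e-02, -1.62566067e-05]), 'tool_pos': array([ 142.49353076, -505.28399658,  248.69278123]), 'tcp_rot': array([-3.14158305e+00, -1.64328755e-05,  2.74808020e-01]), 'contact_force': array([ 0.10017013, -0.31159892,  0.79953975]), 'moment': array([-0.00727668,  0.03717861,  0.01322539]), 'grip_width': 91.87478543758351}
```

View pics/top1.png

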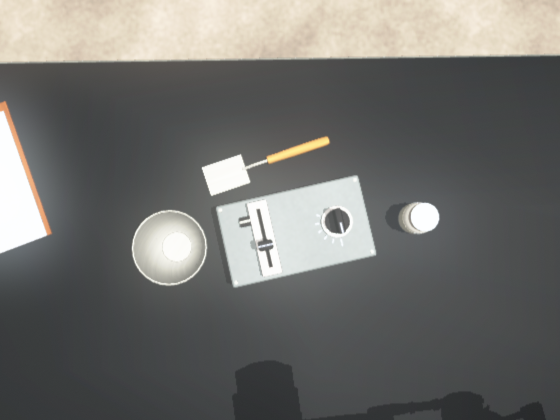

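The top view shows the unit turned by roughly 0.2 rad. The slide is near (265,245), the marker near (245,222) and the knob near (337,222). I'll enlarge the crop to get exact pixels.

```bash
python3 - <<'E'
from h import *
im=cv2.imread('pics/top1.png')[170:295,205:385]
cv2.imwrite('pics/crop1.png',cv2.resize(im,None,fx=4.4,fy=4.4,interpolation=cv2.INTER_CUBIC))
E
```

```text
(no output)
```

View pics/crop1.png

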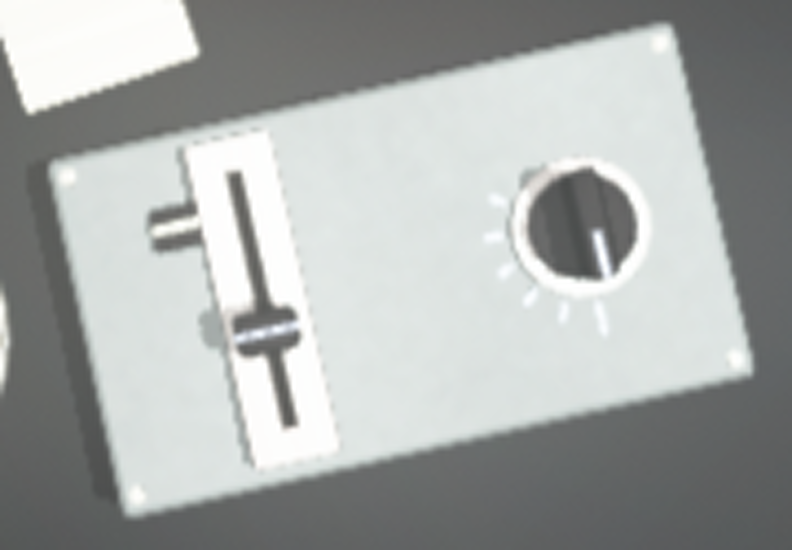

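The crop shows the unit's corners at (52,160), (668,25), (752,372) and (128,515). The slide line is at (266,331), the marker ridge around (173,229), the knob disc centre around (581,226), and the off mark runs from (598,305) to (606,333).

```bash
cat >> h.py <<'E'
def toU(p,o,yaw):
    c,s=np.cos(yaw),np.sin(yaw); d=np.array(p[:2])-o; return np.array([c*d[0]+s*d[1],-s*d[0]+c*d[1]])
def toW(p,o,yaw):
    c,s=np.cos(yaw),np.sin(yaw); return np.array([c*p[0]-s*p[1],s*p[0]+c*p[1]])+o
E
python3 - <<'E'
from h import *
c=capture('top')
q=lambda u,v,z: pt(c,205-.5+(u+.5)/4.4,170-.5+(v+.5)/4.4,z)
cs=np.array([q(*p,60)[:2] for p in [(52,160),(668,25),(752,372),(128,515)]])
M=np.array([[85,150],[85,-150],[-85,-150],[-85,150]],float)
o=cs.mean(0); d=cs-o; yaw=np.arctan2((M[:,0]*d[:,1]-M[:,1]*d[:,0]).sum(),(M*d).sum())
print(cs,o,yaw); print([toU(p,o,yaw) for p in cs])
for n,p in dict(slide=(266,331,114),mk=(173,229,72),disc=(581,226,75),off=(602,319,60)).items(): print(n,q(*p),toU(q(*p),o,yaw))
print('knob',toW((0,-85),o,yaw),'track',toW((0,65),o,yaw))
E
```

```text
[[ 640.48634237  200.3122717 ]
 [ 698.81854936  -85.76225464]
 [ 537.93242637 -120.11510103]
 [ 477.50805966  166.77432759]] [588.68634444  40.30231091] 0.20492219994212932
[array([ 83.27676226, 146.12121067]), array([  82.17488584, -145.83780506]), array([ -82.33548235, -146.73300446]), array([-83.11616575, 146.44959885])]
slide [561.19221378 100.92340063 114.        ] [-14.58302053  64.94751152]
mk [607.33212726 143.88467887  72.        ] [39.33373216 97.62084656]
disc [605.67930345 -41.21371678  75.        ] [ 4.96352132e-02 -8.32683671e+01]
off [563.28392139 -51.82931556  60.        ] [-43.61887928 -85.0347756 ]
knob [605.98307845 -42.91921872] track [575.4594302  103.94230415]
```

```bash
python3 -m handwheel '[[[20,30,0],[0,0,0]],[[34,49,0],[0,0,-0.01]],[[34,49,0],[0,0,-0.01]],[[34,49,0],[0,0,-0.01]],[[34,49,0],[0,0,-0.01]],[[34,49,0],[0,0,-0.01]],[[34,49,0],[0,0,-0.01]],[[34,49,0],[0,0,-0.01]],[[34,49,0],[0,0,0]],[[34,49,0],[0,0,0]],[[34,49,0],[0,0,0]],[[34,49,0],[0,0,0]]]'
python3 -m handwheel '[[[20,35,0],[0,0,0]],[[0,0,0],[0,0,0]],[[0,0,0],[0,0,0]]]'
python3 - <<'E'
from h import *
c=snap('wrist','w1'); print(c['cam_to_world'],c['fx'],c['cx'],c['cy'])
for t in ['slide_top','marker','knob_grip','unit']: print(t,loc(c,'wrist',t))
print(get_obs()['tool_pos'],get_obs()['tcp_rot'])
np.save('w1.npy',c,allow_pickle=True)
E
```

```text
time: 2.0
tool_pos: [537.5, 65.5, 248.9]
tcp_rot: [3.141, -0.001, 0.205]
contact_force: [0.6, -0.4, -0.1]
grip_width: 92.0
time: 2.38
tool_pos: [556.0, 98.2, 248.5]
tcp_rot: [3.141, 0.001, 0.205]
contact_force: [-0.3, -0.3, 0.1]
grip_width: 91.9
[[ 2.04232026e-01  9.34894274e-01  2.90279135e-01  6.34062629e+02]
 [-9.78922443e-01  1.94937149e-01  6.09127114e-02  1.14554023e+02]
 [ 3.60758162e-04 -2.96601087e-01  9.55001395e-01  3.83566380e+02]
 [ 0.00000000e+00  0.00000000e+00  0.00000000e+00  1.00000000e+00]] 345.4703188008273 276.15690897598154 206.55447817530825
slide_top [(0.76, [565.9, 99.9, 113.8])]
marker [(0.62, [605.5, 144.2, 71.5])]
knob_grip [(0.77, [608.1, -36.8, 88.6]), (0.41, [608.4, -183.8, 22.9])]
unit [(0.94, [597.6, 40.0, 55.7])]
[556.28118615  97.68947689 249.06614246] [ 3.14133482e+00 -2.84554791e-04  2.03331089e-01]
```

View pics/w1.png

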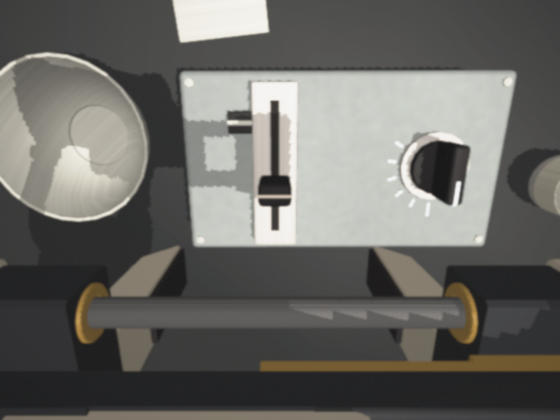

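The wrist view shows the corners at (180,71), (516,71), (485,246) and (193,246), the slide line at (275,197), the marker ridge at (240,123) and the track ends at (274,82) and (274,244).

```bash
python3 - <<'E'
from h import *
c=np.load('w1.npy',allow_pickle=True).item()
cs=np.array([pt(c,*p,60)[:2] for p in [(180,71),(516,71),(485,246),(193,246)]])
M=np.array([[85,150],[85,-150],[-85,-150],[-85,150]],float)
o=cs.mean(0); d=cs-o; yaw=np.arctan2((M[:,0]*d[:,1]-M[:,1]*d[:,0]).sum(),(M*d).sum())
print(o,yaw); print([toU(p,o,yaw).round(1) for p in cs])
for n,p in dict(slide=(275,197,114),mk=(240,123,72),tr1=(274,82,74),tr0=(274,244,74),disc=(436,166,75),off=(428,209,60)).items(): print(n,pt(c,*p).round(1),toU(pt(c,*p),o,yaw).round(1))
print('knob',toW((0,-85),o,yaw),'track',toW((0,65),o,yaw))
im=c['img'][100:220,200:300,::-1]
cv2.imwrite('pics/w1c.png',cv2.resize(im,None,fx=5,fy=5,interpolation=cv2.INTER_CUBIC))
E
```

```text
[588.8311446   40.25328805] 0.2072196721141248
[array([ 83.3, 147.3]), array([  82.8, -146.5]), array([ -83.3, -148.9]), array([-82.8, 148.1])]
slide [559.9  99.9 114. ] [-16.1  64.4]
mk [608.1 141.5  72. ] [39.7 95.1]
tr1 [647.3 119.1  74. ] [73.5 65.1]
tr0 [502.3  89.1  74. ] [-74.7  65.6]
disc [607.2 -38.5  75. ] [  1.8 -80.9]
off [563.7 -52.7  60. ] [-43.7 -85.8]
knob [606.31903193 -42.92828321] track [575.45805428 103.86272489]
```

View pics/w1c.png

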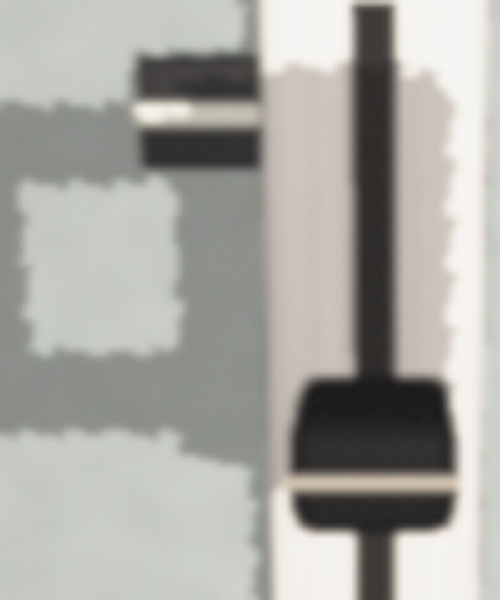

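```bash
python3 -m handwheel '[[[4,3,-40],[0,0,0]],[[0,0,-45],[0,0,0]],[[0,0,-40],[0,0,0]],[[0,0,-22],[0,0,0]],[[0,0,0],[0,0,0]],[[0,0,0],[0,0,0]]]'
python3 -m handwheel '[[[0,0,0],[0,0,0]],[[0,0,0],[0,0,0]],[[0,0,0],[0,0,0]],[[0,0,0],[0,0,0]],[[0,0,0],[0,0,0]],[[0,0,0],[0,0,0]],[[0,0,0],[0,0,0]],[[0,0,0],[0,0,0]]]' 1
```

```text
time: 3.38
tool_pos: [561.2, 101.4, 103.0]
tcp_rot: [3.141, -0.002, 0.204]
contact_force: [0.3, -1.3, 0.4]
grip_width: 92.0
time: 4.38
tool_pos: [560.7, 100.8, 101.8]
tcp_rot: [3.14, -0.0, 0.205]
contact_force: [0.1, -5.6, 0.1]
grip_width: 28.1
```

```bash
python3 -m handwheel '[[[4,0.8,0],[0,0,0]],[[8,1.7,0],[0,0,0]],[[8,1.7,0],[0,0,0]],[[8,1.7,0],[0,0,0]],[[8,1.7,0],[0,0,0]],[[8,1.7,0],[0,0,0]],[[6,1.2,0],[0,0,0]],[[3.8,0.8,0],[0,0,0]],[[0,0,0],[0,0,0]],[[0,0,0],[0,0,0]],[[0,0,0],[0,0,0]]]'
python3 - <<'E'
from h import *
c=snap('wrist','w2'); np.save('w2.npy',c,allow_pickle=True)
t=capture('top'); np.save('t2.npy',t,allow_pickle=True)
for k in ['slide_top','marker']: print(loc(c,'wrist',k))
a=cv2.resize(c['img'][60:260,160:360,::-1],(600,600),interpolation=cv2.INTER_CUBIC)
cv2.imwrite('pics/w2c.png',a)
E
```

```text
time: 5.75
tool_pos: [614.9, 112.2, 101.8]
tcp_rot: [3.14, -0.001, 0.205]
contact_force: [2.3, -4.3, -0.3]
grip_width: 28.0
[(0.59, [626.2, 111.2, 102.7])]
[(0.82, [614.6, 148.7, 68.4])]
```

View pics/w2c.png

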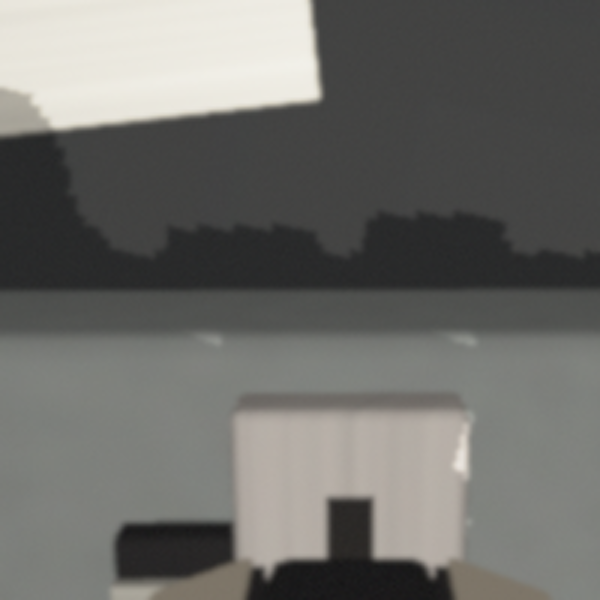

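The fingers hide the line, so I'll release, rise, and look with the camera straight above the marker, where parallax drops out.

```bash
python3 -m handwheel '[[[0,0,0],[0,0,0]],[[0,0,0],[0,0,0]],[[0,0,0],[0,0,0]],[[0,0,0],[0,0,0]],[[0,0,30],[0,0,0]],[[0,0,40],[0,0,0]],[[-20,-4,40],[0,0,0]],[[-30,-6,40],[0,0,0]],[[-28,-6,0],[0,0,0]],[[0,0,0],[0,0,0]],[[0,0,0],[0,0,0]],[[0,0,0],[0,0,0]]]' 0
python3 - <<'E'
from h import *
c=snap('wrist','w3'); np.save('w3.npy',c,allow_pickle=True)
a=cv2.resize(c['img'][50:150,200:300,::-1],(600,600),interpolation=cv2.INTER_CUBIC)
cv2.imwrite('pics/w3c.png',a); print(c['cam_to_world'][:3,3],get_obs()['tool_pos'])
E
```

```text
time: 7.45
tool_pos: [536.9, 97.1, 251.1]
tcp_rot: [-3.142, 0.001, 0.205]
contact_force: [0.4, -0.3, -1.3]
grip_width: 91.9
[614.91368157 113.32961317 386.21760575] [536.82920541  97.08018073 251.08278073]
```

View pics/w3c.png

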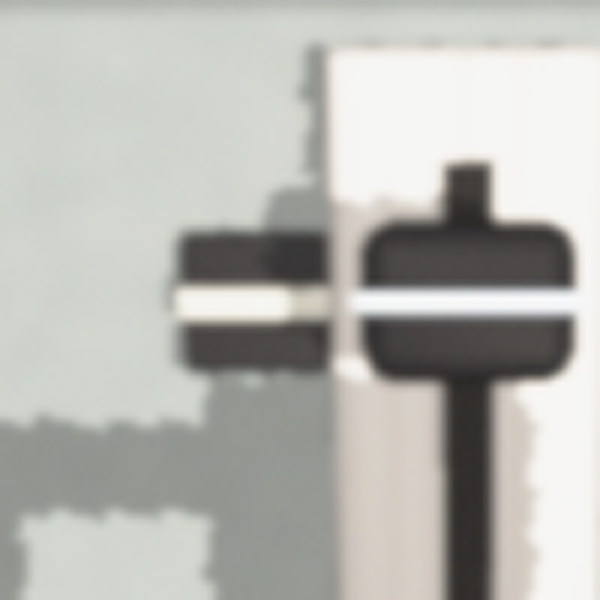

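Line at row 302 and ridge at row 304 of the crop: practically level. Now the numeric check.

```bash
python3 - <<'E'
from h import *
c=np.load('w3.npy',allow_pickle=True).item(); o=np.array([588.8,40.25]); yaw=.206
q=lambda u,v,z: toU(pt(c,200-.5+(u+.5)/6,50-.5+(v+.5)/6,z),o,yaw)
print(q(466,302,114),q(240,304,72), q(232,304,72))
w=capture('wrist'); print(loc(w,'wrist','knob_grip'),loc(w,'wrist','slide_top'),loc(w,'wrist','marker'))
p=toW((0,-85),o,yaw); print(p, p-get_obs()['tool_pos'][:2])
# from original picture w1: knob top edges
c=np.load('w1.npy',allow_pickle=True).item()
a=cv2.resize(c['img'][115:235,370:490,::-1],(600,600),interpolation=cv2.INTER_CUBIC); cv2.imwrite('pics/k1.png',a)
E
```

```text
[40.121069   65.39801311] [39.80075779 98.01968978] [39.80134301 99.17879843]
[(0.78, [605.2, -34.9, 93.0])] [(0.89, [616.6, 109.9, 114.8])] [(0.57, [607.5, 146.8, 70.5])]
[606.18642011 -42.95283887] [  69.66310032 -139.97577035]
```

View pics/k1.png

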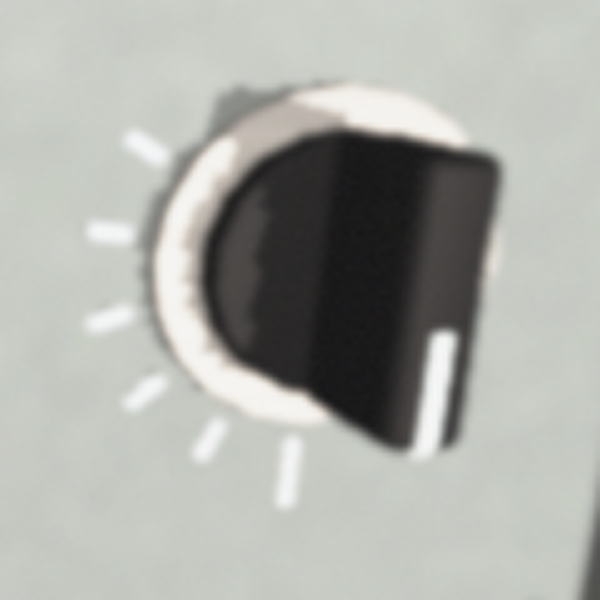

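The slide is set, within about 0.3 mm. In the knob crop the bar's top middle is near (447,300) and the pointer aligns with the off mark. I'll refine the knob axis from the bar top.

```bash
python3 - <<'E'
from h import *
c=np.load('w1.npy',allow_pickle=True).item(); o=np.array([588.8,40.25]); yaw=.206
q=lambda u,v,z: toU(pt(c,370-.5+(u+.5)/5,115-.5+(v+.5)/5,z),o,yaw)
for p in [(447,300,109),(425,455,109),(445,332,109),(465,155,109),(327,252,68),(327,252,75),(292,438,60),(285,508,60)]: print(p,q(*p).round(1))
# axis from mark fan: marks' centres lie on a circle about the axis
m=np.array([q(u,v,60) for u,v in [(288,472),(209,440),(145,392),(108,319),(110,233),(147,146)]]); print(m.round(1))
from scipy.optimize import least_squares
print(least_squares(lambda x:np.hypot(*(m[1:]-x[:2]).T)-x[2],[0,-85,40]).x)
ang=np.unwrap(np.arctan2(m[:,1]+85,m[:,0]));print(ang)
E
python3 -m handwheel '[[[8,-17,0],[0,0,0]],[[12,-25,0],[0,0,0]],[[15,-28,0],[0,0,0]],[[15,-28,0],[0,0,0]],[[12,-25,0],[0,0,0]],[[7,-17,-30],[0,0,0]],[[0,0,-30],[0,0,0]],[[0,0,0],[0,0,0]],[[0,0,0],[0,0,0]]]' 0.4
```

```text
(447, 300, 109) [  1.2 -84.5]
(425, 455, 109) [-25. -85.]
(445, 332, 109) [ -4.1 -85.1]
(465, 155, 109) [ 24.5 -83.7]
(327, 252, 68) [  1.6 -83.1]
(327, 252, 75) [  2.8 -79.9]
(292, 438, 60) [-36.6 -85. ]
(285, 508, 60) [-51.  -85.5]
[[-43.6 -85.1]
 [-37.  -68.8]
 [-27.3 -55.3]
 [-12.8 -46.7]
 [  3.7 -45.4]
 [ 20.  -50.7]]
[ -0.69012725 -84.55657907  39.59708186]
[-3.13947787 -3.55436606 -3.96987983 -4.3892932  -4.8061505  -5.2395327 ]
time: 8.82
tool_pos: [606.0, -43.6, 192.9]
tcp_rot: [3.141, -0.002, 0.205]
contact_force: [0.2, 0.7, 0.4]
grip_width: 55.1
```

```bash
python3 -m handwheel '[[[0,0.5,-35],[0,0,0]],[[0,0,-35],[0,0,0]],[[0,0,-20],[0,0,0]],[[0,0,0],[0,0,0]],[[0,0,0],[0,0,0]]]'
python3 -m handwheel '[[[0,0,0],[0,0,0]],[[0,0,0],[0,0,0]],[[0,0,0],[0,0,0]],[[0,0,0],[0,0,0]],[[0,0,0],[0,0,0]],[[0,0,0],[0,0,0]],[[0,0,0],[0,0,0]]]' 1
```

```text
time: 9.45
tool_pos: [606.5, -42.7, 103.7]
tcp_rot: [3.14, -0.003, 0.205]
contact_force: [0.1, -0.4, 0.3]
grip_width: 54.8
time: 10.32
tool_pos: [605.4, -43.1, 101.8]
tcp_rot: [3.141, -0.0, 0.205]
contact_force: [0.4, -4.8, 0.2]
grip_width: 13.8
```

```bash
python3 -m handwheel '[[[0,0,0],[0,0,-0.07]],[[0,0,0],[0,0,-0.07]],[[0,0,0],[0,0,-0.07]],[[0,0,0],[0,0,-0.07]],[[0,0,0],[0,0,-0.07]],[[0,0,0],[0,0,-0.07]],[[0,0,0],[0,0,0]],[[0,0,0],[0,0,0]]]'
python3 -m handwheel '[[[0,0,0],[0,0,-0.07]],[[0,0,0],[0,0,-0.07]],[[0,0,0],[0,0,-0.07]],[[0,0,0],[0,0,-0.07]],[[0,0,0],[0,0,-0.07]],[[0,0,0],[0,0,-0.07]],[[0,0,0],[0,0,0]],[[0,0,0],[0,0,0]]]'
python3 - <<'E'
from h import *
s=get_obs(); print(s['moment'],s['joint_positions'],s['contact_force'])
E
```

```text
time: 11.32
tool_pos: [605.4, -42.7, 101.8]
tcp_rot: [3.141, -0.0, -0.214]
contact_force: [0.7, -4.2, -0.0]
grip_width: 13.6
time: 12.32
tool_pos: [605.6, -42.4, 101.8]
tcp_rot: [-3.141, -0.0, -0.633]
contact_force: [2.1, -2.3, 0.2]
grip_width: 14.2
[-0.33707248 -0.32325086  0.06911958] [-1.96207222e-01  6.32089913e-01  1.47326035e+00  1.28272970e-04
  1.03565444e+00  2.00794191e+00] [ 2.07852294 -2.26267035  0.23730895]
```

```bash
python3 -m handwheel '[[[0,0,0],[0,0,-0.07]],[[0,0,0],[0,0,-0.07]],[[0,0,0],[0,0,-0.07]],[[0,0,0],[0,0,-0.07]],[[0,0,0],[0,0,-0.07]],[[0,0,0],[0,0,-0.07]],[[0,0,0],[0,0,0]],[[0,0,0],[0,0,0]],[[0,0,0],[0,0,0]],[[0,0,0],[0,0,0]]]'
python3 - <<'E'
from h import *
s=get_obs(); print(s['moment'],s['joint_positions'][5],s['contact_force'])
t=capture('top'); c=capture('wrist'); print(loc(c,'wrist','knob'),loc(c,'wrist','slide_top'),loc(t,'top','jar'),loc(t,'top','bowl'),loc(t,'top','slide_top'))
a=t['img'][170:295,205:385,::-1]; a=cv2.resize(a,(790,549),interpolation=cv2.INTER_CUBIC); cv2.imwrite('pics/t4.png',a); cv2.imwrite('pics/w4.png',c['img'][:,:,::-1])
E
```

```text
time: 13.58
tool_pos: [605.8, -42.2, 101.8]
tcp_rot: [-3.14, -0.0, -1.054]
contact_force: [5.5, 0.0, -2.4]
grip_width: 13.9
[ 0.2019563  -0.97425856  0.05451218] 2.4286501009900054 [ 5.45298853  0.02792163 -2.35840594]
[(0.56, [614.5, -54.4, 102.2])] [] [(0.45, [608.7, -227.5, 82.4])] [(0.58, [558.3, 305.9, 29.5])] [(0.64, [618.2, 111.0, 112.2]), (0.5, [558.5, 304.9, 25.2])]
```

View pics/w4.png

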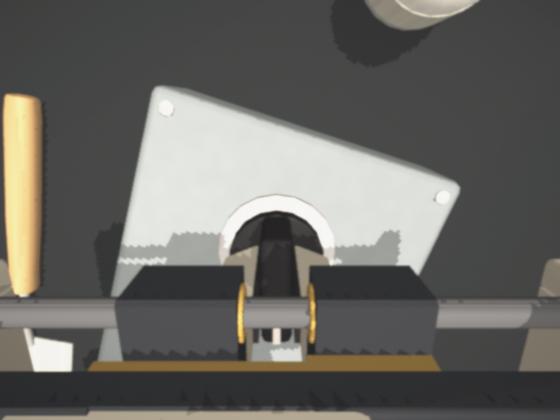

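View pics/t4.png

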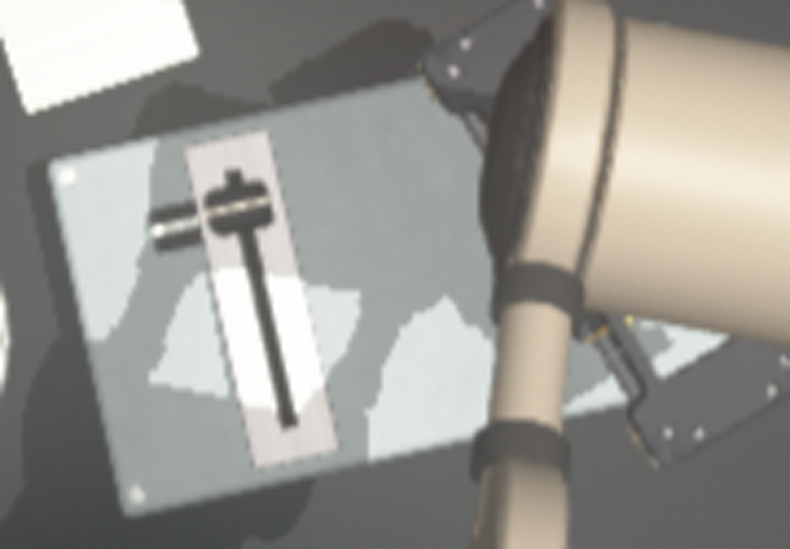

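The wrist view shows the bar at columns 258–300, straight between the pads and aligned with the tool. The top view shows the slide line still level with the ridge. The jar estimate is off only because the arm partly hides the jar. Handing in while gripping.

```bash
python3 -c "
from plant import bot,get_obs; s=get_obs(); print(s['time'],s['tcp_rot'],s['grip_width']); print(bot.close_job())"
```

```text
13.925 [-3.14044524e+00 -2.37581025e-04 -1.05417547e+00] 14.084552141080934
the job is handed in; nothing more can be done
None
```

I pushed the slide grip about 55 mm until its white line was level with the marker's ridge. I then turned the bar knob clockwise in three 0.42 rad steps to the third stop. I handed the job in at about 13.9 s, still gripping the knob there.

**Last checks:**
- **Slide:** viewed from straight above, the line and the ridge agree to about 0.3 mm (unit x of 40.1 against 39.8 mm). A top view after the knob was turned looked the same.
- **Knob:** the tool had turned 1.26 rad, from yaw 0.205 to -1.054. The grip was steady, with the opening at 14.1 mm, and the wrist view showed the bar straight between the pads. The stop marks were hidden at that point, so the angle is taken from the tool and the grip, not read off the pointer.
- **Bowl, jar and scraper:**
  - The bowl was found where it started, to within 2 mm.
  - The second jar reading differed from the first by 27 mm in y. I put that down to the arm hiding part of the jar; the gripper stayed well clear of it.
  - I did not measure the scraper again, but the part of it showing in the last top view looked unmoved.

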